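Find and mark where the sample chest's sliding lid binds

ROBOT

A 6-joint arm with a two-finger parallel gripper is mounted at the origin on the work surface. World frame = base frame: x ahead of the robot, y to its left, z up, the work surface at z = 0. Lengths are in mm, angles in degrees, forces in N, time in s.
With the tool pointing down it reaches from about 275 to 850 mm from the base axis. Payload 5.2 kg.
Tool frame: the origin (TCP) lies midway between the tips of the shut fingers; the grasp point (between the pads) lies 19 mm behind it (pinch_z is the z of the grasp point in the tool frame, in mm); z points along the fingers, y is the direction in which the jaws open and shut (so a half turn about z gives the same grasp; the last joint's range is limited). The gripper opens to 85 mm and grips with 20 to 120 N. Pads are 22 mm wide; open, the fingers measure 114 mm over their backs; the gripper's body (76 mm by 85 mm) begins 54 mm behind the grasp point. The pads swing forward as they close: fully open they stand 13 mm farther back than shut.
Start: joints at [-76.364, 14.817, 87.949, -0, 77.235, -11.62], TCP at [234.685, -497.421, 200.11] pointing down, gripper open.
Joint ranges: [-179.93, 179.93], [-52.35, 119.4], [10.71, 147.94], [-69.91, 249.91], [12.55, 155.21], [-178.61, 178.61]. Speed limits (degrees/s): [147.25, 147.25, 180, 180, 180, 180].

INTERFACE

Orientations are given as a 3x3 rotation matrix whose columns are the frame's x, y, z axes.
In Python, from station import get_obs, camera, job_done, pinch_z gives the robot as it stands.
- The arm moves only by the tool arm_command, never from a script. Its argument "targets" is a list of rows, each a list of 2 entries, a list of its own where there are three numbers: the shift along the tool's x, y, z in cm, then the turn, a rotation vector about the tool's x, y, z in rad. A call has 1 to 5 rows; each row shifts and turns the commanded pose from where the row before left it, along the tool's axes as they then stand; what a row does not reach is not made up. A row lasts 1/10 s, in which the tool goes at most 50 mm and 8.59 degrees, less where a joint would pass 70% of its speed; a pose out of reach is approached as far as the arm can. A call is refused whole if a number of a shift passes 5 or a number of a turn 0.15, either way. A call with a gripper value outside its range is refused whole. "fingers" is the opening, from 0 (shut) to 1 (fully open), set as the call begins (left out, the last holds). The fingers move at their own pace and stop on an object; "force" is the grip in N (left out, the last holds). Time passes only in rows, so rows that do not move let the fingers close. It gives the time, the measured TCP pose, the force and the opening at its end, in the units of the state.
- get_obs(): the state, without advancing time (a new reading comes with each control period).
- camera(name): name is "side" or "top" or "wrist"; returns a dict with "pixels" (400x640x3 uint8, red, green, blue), "intrinsics" (3x3 intrinsics, pixels), "dist_coeffs" ([k1, k2, p1, p2, k3] as OpenCV has them; the pictures are not rectified), "extrinsics" (4x4, takes a point from camera to world coordinates). Camera axes: x right, y down, z forward; pixel columns grow to the right and rows downward; lengths in mm; the calibration is good to about 2 mm. A picture is of the moment at which its call begins. There is no depth.
- job_done(): hands the job in, once; it reports no verdict.
The state is a dict: "time": time; "q": joint angles; "qvel": joint speeds; "joint_torque": joint torques, N m; "position": TCP position; "tool_rot": TCP orientation; "ft_force": force on the tool from outside, world axes, zero at the start; "ft_torque": the same for the moment, N m; "width": opening from 0.0 (shut) to 1.0 (fully open).
Only numpy, scipy, OpenCV 4.12 (cv2) and the standard library are available. Lean on these libraries where they do the work, as an engineer would, in place of code of your own. Each camera call takes 0.05 s, during which the arm holds its last target.

TASK

The clear lid of the sample chest catches at an unseen tight spot somewhere on its way shut. Slide it by its blue handle towards the open well, gently, so that it pushes the red marker ahead of it, until you feel it bind (a clear, springy, rising resistance; lean on it for a moment, but do not force it with more than about 10 N). Then slide the lid back until there is a gap of about 3 cm between lid and marker, leaving the marker where the lid put it without touching it yourself, let go, and leave the bottle, beaker and jar alone.

Things in the scene. Friction and masses are not known exactly. Their poses are not given: they have to be found in the camera images.
- chest: White sample chest fixed on the bench, 240 mm (its x) by 440 mm (its y) by 110 mm high; origin at the centre of its underside, z up. It stands turned up to 0.35 rad. Its +y half is a flat closed deck, its -y half an open well 75 mm deep with vials. Two aluminium rails 20 mm wide and 18 mm high run along y on its top, centred at x = -0.11 and x = +0.11 m. Closing the lid moves it towards the chest's -y.
- lid (a joint): How far the lid is slid shut, in m: 0 fully open (lid over the deck), grows as it moves towards the chest's -y, 0.20 fully shut (which the tight spot prevents). It starts between 0 and 0.03. The lid weighs about 0.6 kg and slides level with about 1.2 N of friction (about 2 N when it also pushes the marker), plus about 6 N per m/s; it stays where it is left. Lid and aluminium frame: 196 mm (x) by 200 mm (y), pane top 119 mm above the bench.
- lid_handle (a point): Centre of the lid's upright blue bar handle, 70 mm long (chest x), 14 mm thick (chest y, the sliding direction), 42 mm tall, from 119 to 161 mm above the bench; axes parallel to the chest's. 100 mm behind the lid's leading edge. Fixed to the lid; can be pinched from above with the fingers closing along the chest's y.
- lid_edge (a point): Point on the leading (-y) face of the lid's aluminium tab that reaches over the far (+x) rail, 136 mm above the bench; axes parallel to the chest's. This face pushes the marker.
- marker: Red plastic marker, 30 (x) by 16 (y) by 20 mm, that slides on the far (+x) rail and stays where it is pushed (about 0.6 N of friction). Its origin and axes are those of the chest's frame shifted along the chest's y, not the middle of the marker; use marker_face.
- marker_face (a point): Point on the marker's +y face, the one that the lid's tab pushes, level with and in line with lid_edge: the distance between the two points is the gap (0 when touching). At the start the marker stands ahead of the lid, always short of the tight spot.
- near_rail: The near rail, 20 mm wide, 440 mm long, fixed; origin at the centre of its underside, axes as the chest's. Inside it, unseen, the lid binds at a lid value between 0.095 and 0.165, new each time: nothing shows where. It pushes back with 1 N at first touch plus 1.2 N per mm pressed in (about 5 N at 3 mm, 12 N at 9 mm), on top of the friction, and springs back. Elsewhere the lid runs freely.
- reagent_mid (a point): Brown glass reagent bottle with blue cap, 60 mm diameter, 130 mm tall, standing loose on the bench beyond the chest; this point is on its axis, 65 mm up. A bystander.
- beaker_mid (a point): Glass beaker, 68 mm diameter, 90 mm tall, standing loose beyond the chest; this point is on its axis, 45 mm up. A bystander.
- jar_mid (a point): Small white jar with red lid, 56 mm diameter, 60 mm tall, standing loose beside the well end of the chest; this point is on its axis, 30 mm up. A bystander.

How it is judged (in metres and radians):
On the way:
1. The lid has been slid into the tight spot and is pressed into it with over 3 N (contact force between lid and near_rail above 3 N), for 0.15 s.
At the end, for the whole second after the job is handed in: The lid stands 20 to 40 mm back from the red marker, clear of the tight spot, at rest and released; the marker stays where the lid pushed it (distance between lid_edge and marker_face between 0.02 and 0.04 m and y of lid_edge in the frame of marker_face above 0 m and contact force between lid and near_rail below 0.5 N and linear speed of marker below 0.01 m/s and velocity of joint lid between -0.01 and 0.01 m/s); the robot touches nothing.
It fails at once if The lid is forced: pressed into the tight spot with over 13 N (contact force between lid and near_rail above 13 N).
It fails at once if The lid is slammed along (over 0.3 m/s) (velocity of joint lid above 0.3 m/s or velocity of joint lid below -0.3 m/s).
It fails at once if The robot touches the marker (contact force between any of the fingers, the arm and marker above 0.3 N).
It fails at once if The bottle, beaker or jar is shoved more than 20 mm or tipped (distance of any of reagent_mid, beaker_mid, jar_mid from where it was at the start of the episode above 0.02 m or angle between any of reagent_mid, beaker_mid, jar_mid's own z axis and vertical above 0.35 rad).
It also fails if it takes over 64 s, if anything falls off the work surface, if the arm or the gripper's body presses on something with over 40 N, if the wrist force passes 120 N, or if a joint passes its speed limit or range.

## Working session

There is one attempt and no reset: what is moved stays moved. The work goes in short steps, Python scripts to look and compute and a tool call to move; the robot and the scene stay as the last step left them, time stands still between calls to the robot, and variables do not carry over. Pictures are saved under pics/ and viewed, and the job is handed in when it is done.

Besides the shell and the picture viewer there is one more tool, called after "Request:" by a JSON object that holds its "fn" and its "kwargs", one argument or row to a line. arm_command: Moves the arm, as the interface text tells. Its arguments: {"type":"object","properties":{"targets":{"type":"array"},"fingers":{"type":"number"},"force":{"type":"number"}},"required":["targets"]}

```bash
mkdir -p pics; ls
python3 - <<'E'
from station import *
import cv2
o=get_obs();print(o, pinch_z)
for n in("side","top","wrist"):
    c=camera(n);cv2.imwrite(f"pics/{n}0.png",c["pixels"][:,:,::-1]);print(n,c["intrinsics"],c["dist_coeffs"],c["extrinsics"])
E
```

```text
pics
{'time': 0.0, 'q': array([-7.63628119e+01,  1.48606279e+01,  8.80113712e+01, -1.38458959e-03,
        7.72344553e+01, -1.16196439e+01]), 'qvel': array([ 0.03349762,  0.0349677 ,  0.05260869, -0.05920604,  0.08109807,
       -0.0296144 ]), 'joint_torque': array([-5.28230757e-04, -4.46036911e+01, -2.90569639e+01, -2.18498017e-04,
        1.16744929e-02,  8.49394752e-06]), 'position': array([ 234.54329794, -496.83474173,  199.25983466]), 'tool_rot': array([[ 9.04402067e-01,  4.26681014e-01, -4.60965173e-04],
       [ 4.26681119e-01, -9.04400344e-01,  1.80004300e-03],
       [ 3.51147111e-04, -1.82464775e-03, -9.99998274e-01]]), 'ft_force': array([-0.57090555, -0.32128141,  0.09499146]), 'ft_torque': array([ 0.00029077,  0.00355163, -0.01553671]), 'width': 1.003078709109303} -18.700000000000003
side [[518.97278166   0.         320.35262507]
 [  0.         518.97278166 207.2872469 ]
 [  0.           0.           1.        ]] [-0.00686885  0.          0.          0.          0.        ] [[-7.46446745e-01 -4.44658602e-01  4.95071697e-01 -6.56840119e-01]
 [-6.65439467e-01  5.01857088e-0
[... 390 characters left out ...]
1  6.40534508e-02  5.49709764e+02]
 [-9.99480697e-01 -9.16159494e-03 -3.08934042e-02 -3.75985738e+01]
 [ 3.14160002e-02 -6.37987610e-02 -9.97468171e-01  1.08442704e+03]
 [ 0.00000000e+00  0.00000000e+00  0.00000000e+00  1.00000000e+00]]
wrist [[315.07120646   0.         321.6468684 ]
 [  0.         315.07120646 199.96083134]
 [  0.           0.           1.        ]] [-0.04720367  0.          0.          0.          0.        ] [[ 4.26050939e-01 -8.67819837e-01 -2.55674261e-01  2.99507554e+02]
 [-9.04697335e-01 -4.09252396e-01 -1.18470281e-01 -4.67440214e+02]
 [-1.82444356e-03  2.81782197e-01 -9.59476662e-01  3.73705069e+02]
 [ 0.00000000e+00  0.00000000e+00  0.00000000e+00  1.00000000e+00]]
```

View pics/top0.png

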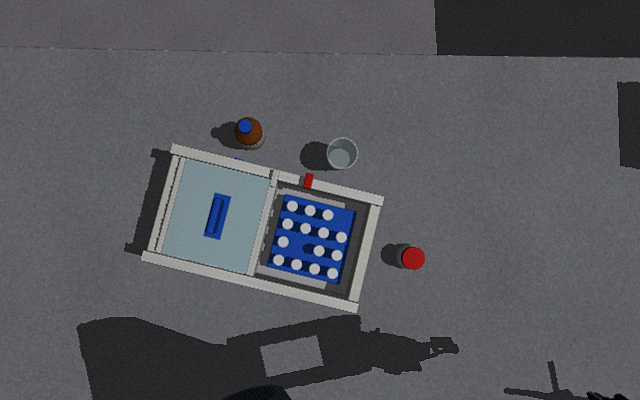

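View pics/side0.png

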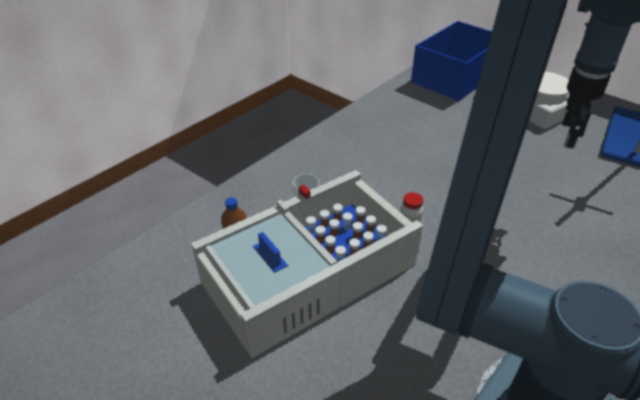

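Run:
```python
import cv2
p=cv2.imread("pics/top0.png")
cv2.imwrite("pics/c1.png",cv2.resize(p[135:325,130:395],None,fx=3,fy=3,interpolation=cv2.INTER_CUBIC))
```

```text
(no output)
```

View pics/c1.png

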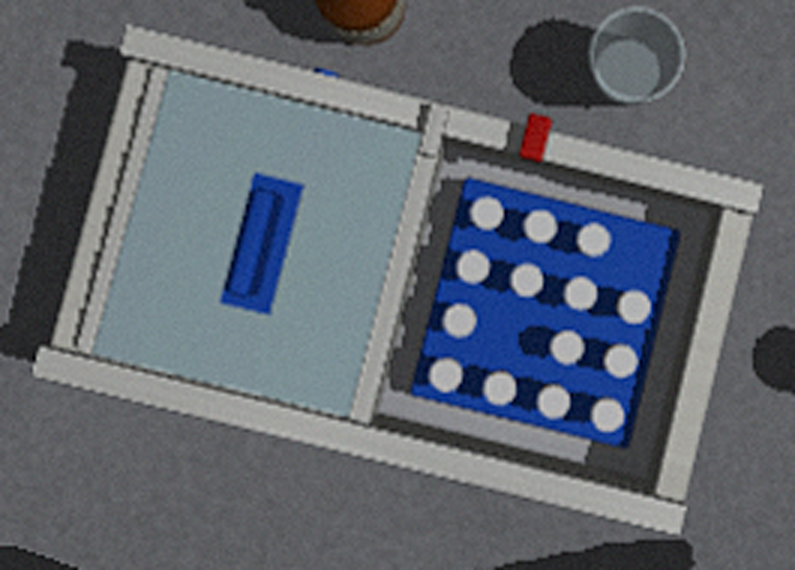

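```bash
cat > h.py <<'E'
import numpy as np,cv2
from station import *
def proj(c,P):
    E=np.linalg.inv(c["extrinsics"]);r,_=cv2.Rodrigues(E[:3,:3])
    return cv2.projectPoints(np.float64(P).reshape(-1,1,3),r,E[:3,3],c["intrinsics"],np.float64(c["dist_coeffs"]))[0].reshape(-1,2)
def at_z(c,px,z):
    n=cv2.undistortPoints(np.float64(px).reshape(-1,1,2),c["intrinsics"],np.float64(c["dist_coeffs"])).reshape(-1,2)
    d=np.c_[n,np.ones(len(n))]@c["extrinsics"][:3,:3].T;o=c["extrinsics"][:3,3]
    return o+d*((z-o[2])/d[:,2])[:,None]
def cpx(L,s=3,o=(130,135)): return (np.float64(L)+.5)/s-.5+np.float64(o)
E
python3 - <<'E'
from h import *
from scipy.optimize import least_squares
c=camera("top")
px=cpx([(127,25),(763,185),(683,533),(34,374)])
W=at_z(c,px,128)
M=np.array([[120,220],[120,-220],[-120,-220],[-120,220]])
def f(p):
    R=np.array([[np.cos(p[2]),-np.sin(p[2])],[np.sin(p[2]),np.cos(p[2])]]);return M@R.T+p[:2]
s=least_squares(lambda p:(f(p)-W[:,:2]).ravel(),[500,0,0]);p=s.x
print(W,p,np.degrees(p[2]),s.fun)
R=np.array([[np.cos(p[2]),-np.sin(p[2])],[np.sin(p[2]),np.cos(p[2])]])
# handle top
h=at_z(c,cpx([(256,185),(285,190),(258,299),(229,294)]),161)
print("handle",h.mean(0),(h[:,:2]-p[:2])@R)
hb=at_z(c,cpx([(255,174),(303,184),(270,313),(221,301)]),119)
print("base",hb.mean(0),(hb[:,:2]-p[:2])@R)
m=at_z(c,cpx([(529,115),(552,119),(543,162),(521,157)]),148);print("marker",(m[:,:2]-p[:2])@R)
t=at_z(c,cpx([(448,106),(437,157)]),138);print("tab",(t[:,:2]-p[:2])@R)
np.save("chest.npy",p)
E
```

```text
[[ 711.02028303  226.93609649  128.        ]
 [ 607.68279544 -200.45934071  128.        ]
 [ 376.3283174  -146.71744532  128.        ]
 [ 479.02986012  281.03695607  128.        ]] [ 5.43515314e+02  4.01990666e+01 -2.34666011e-01] -13.445372017139658 [ 0.36007339 -0.66895755  1.38956912 -1.21402416 -0.67804582  0.84843964
 -1.07159669  1.03454206]
handle [566.18260373 131.64163347 161.        ] [[ 35.98898728 104.10484393]
 [ 37.33819538  85.30930713]
 [-34.445       84.36222703]
 [-35.74630991 103.05110386]]
base [566.3274706  135.81125651 119.        ] [[ 43.54490027 114.73923556]
 [ 44.76174272  81.89694434]
 [-44.2410758   81.47166159]
 [-44.24416131 115.07574614]]
marker [[123.97919834 -55.07256933]
 [125.08841375 -70.41760428]
 [ 96.05784902 -71.49565556]
 [ 95.76010914 -56.66111533]]
tab [[117.80261644  -1.1724909 ]
 [ 83.04970127  -2.42588361]]
```

Request:
{"fn": "arm_command", "kwargs": {
  "targets": [
    [[0, 0, -1], [0, 0, 0.135]],
    [[0, 0, -1], [0, 0, 0.135]],
    [[0, 0, -1], [0, 0, 0.135]],
    [[0, 0, -1], [0, 0, 0.135]],
    [[0, 0, -1], [0, 0, 0.136]]
  ],
  "fingers": 1,
  "force": 30
}}

```text
time: 0.7
position: [234.6, -497.2, 250.3]
tool_rot: [[0.971, -0.238, -0.0], [-0.238, -0.971, 0.001], [-0.0, -0.0, -1.0]]
ft_force: [-0.0, -0.5, 0.4]
width: 0.998
```

```bash
cat >> h.py <<'E'
def goal(hy,z,hx=0.5):
    p=np.load("chest.npy");t=p[2];R=np.array([[np.cos(t),-np.sin(t)],[np.sin(t),np.cos(t)]])
    g=np.r_[R@[hx,hy]+p[:2],z]
    Rg=np.c_[[np.cos(t),np.sin(t),0],[np.sin(t),-np.cos(t),0],[0,0,-1]]
    o=get_obs()
    from scipy.spatial.transform import Rotation as Ro
    print("t",o["time"],"pos",o["position"],"goal",g,"shift cm",o["tool_rot"].T@(g-o["position"])/10,"turn",Ro.from_matrix(o["tool_rot"].T@Rg).as_rotvec(),"chestxy",(o["position"][:2]-p[:2])@R,"F",o["ft_force"],"Fchest",o["ft_force"][:2]@R,"w",o["width"],"q",o["q"].round(1))
E
python3 -c "
from h import *
goal(97,230)"
```

```text
t 0.7 pos [ 234.64617973 -497.23437518  250.25715944] goal [566.55587187 134.4242368  230.        ] shift cm [ 17.17443515 -69.25668198   2.05444929] turn [-0.0004831   0.00027031 -0.00607155] chestxy [-175.44062897 -594.52117893] F [-0.04688715 -0.52255589  0.39462343] Fchest [ 0.07590167 -0.51913582] w 0.998358032009201 q [-76.4  13.2  83.1  -0.   83.8  27.4]
```

Request:
{"fn": "arm_command", "kwargs": {
  "targets": [
    [[0.86, -3.46, 0.1], [0, 0, -0.006]],
    [[0.86, -3.46, 0.1], [0, 0, 0]],
    [[0.86, -3.46, 0.1], [0, 0, 0]],
    [[0.86, -3.46, 0.1], [0, 0, 0]],
    [[0.86, -3.46, 0.1], [0, 0, 0]]
  ]
}}

```text
time: 1.2
position: [316.4, -337.4, 244.9]
tool_rot: [[0.974, -0.228, -0.0], [-0.228, -0.974, 0.0], [-0.0, -0.0, -1.0]]
ft_force: [0.6, -0.1, 0.2]
width: 1.003
```

Request:
{"fn": "arm_command", "kwargs": {
  "targets": [
    [[0.86, -3.46, 0.1], [0, 0, 0]],
    [[0.86, -3.46, 0.1], [0, 0, 0]],
    [[0.86, -3.46, 0.1], [0, 0, 0]],
    [[0.86, -3.46, 0.1], [0, 0, 0]],
    [[0.86, -3.46, 0.1], [0, 0, 0]]
  ]
}}

```text
time: 1.7
position: [397.6, -178.7, 240.1]
tool_rot: [[0.974, -0.227, 0.0], [-0.227, -0.974, -0.0], [0.0, 0.0, -1.0]]
ft_force: [0.1, 0.4, 0.4]
width: 1.003
```

Request:
{"fn": "arm_command", "kwargs": {
  "targets": [
    [[0.86, -3.46, 0.1], [0, 0, 0]],
    [[0.86, -3.46, 0.1], [0, 0, 0]],
    [[0.86, -3.46, 0.1], [0, 0, 0]],
    [[0.86, -3.46, 0.1], [0, 0, 0]],
    [[0.86, -3.46, 0.1], [0, 0, 0]]
  ]
}}

```text
time: 2.2
position: [478.8, -19.9, 235.0]
tool_rot: [[0.974, -0.227, -0.0], [-0.227, -0.974, -0.0], [-0.0, 0.0, -1.0]]
ft_force: [0.3, -0.0, 0.3]
width: 1.002
```

```bash
python3 -c "
from h import *
goal(97,230)"
```

```text
t 2.2 pos [478.77249481 -19.91429829 235.01783018] goal [566.55587187 134.4242368  230.        ] shift cm [  5.04371887 -17.02425513   0.50047018] turn [6.68517298e-05 3.47860433e-05 5.55290235e-03] chestxy [-48.9909023  -73.51966247] F [ 0.27664511 -0.02635273  0.34023135] Fchest [0.27519033 0.03869456] w 1.002009433176817 q [-15.7   6.1  93.8  -0.   80.1  87.4]
```

Request:
{"fn": "arm_command", "kwargs": {
  "targets": [
    [[1.01, -3.4, 0.1], [0, 0, 0.006]],
    [[1.01, -3.4, 0.1], [0, 0, 0]],
    [[1.01, -3.4, 0.1], [0, 0, 0]],
    [[1.01, -3.4, 0.1], [0, 0, 0]],
    [[1.01, -3.4, 0.1], [0, 0, 0]]
  ]
}}

```text
time: 2.7
position: [567.3, 133.7, 229.8]
tool_rot: [[0.972, -0.233, -0.0], [-0.233, -0.972, -0.0], [-0.0, 0.0, -1.0]]
ft_force: [-0.2, -1.0, -1.0]
width: 1.004
```

```bash
python3 -c "
from h import *
goal(97,215)
c=camera('wrist')
cv2.imwrite('pics/w1.png',c['pixels'][:,:,::-1])
p=np.load('chest.npy');t=p[2]
R=np.array([[np.cos(t),-np.sin(t)],[np.sin(t),np.cos(t)]])
P=[np.r_[R@[x,y]+p[:2],161] for x,y in [(35.5,104),(35.5,90),(-34.5,90),(-34.5,104)]]
print(proj(c,P))"
```

```text
t 2.7 pos [567.34858609 133.67566606 229.80756689] goal [566.55587187 134.4242368  215.        ] shift cm [-0.09394452 -0.05464939  1.48078215] turn [ 0.00021265  0.00039327 -0.00041232] chestxy [ 1.44504385 96.4562665 ] F [-0.15320936 -0.9601497  -1.04851328] Fchest [ 0.07424204 -0.96945793] w 1.0039104976477016 q [  2.3  17.3  80.5  -0.   82.3 105.8]
[[310.90136247 158.32144858]
 [328.96688126 158.30276861]
 [328.50310002 241.57485932]
 [311.79277794 241.5873573 ]]
```

View pics/w1.png

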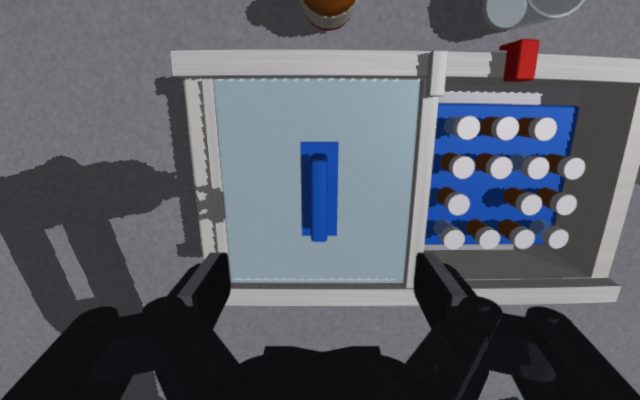

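The wrist view shows the handle top at px (311–328, 155–241), matching the prediction; the fingers straddle it. Descending.

Request:
{"fn": "arm_command", "kwargs": {
  "targets": [
    [[-0.09, -0.06, 2], [0, 0, 0]],
    [[0, 0, 2], [0, 0, 0]],
    [[0, 0, 2], [0, 0, 0]],
    [[0, 0, 2], [0, 0, 0]],
    [[0, 0, 1.8], [0, 0, 0]]
  ]
}}

```text
time: 3.25
position: [565.7, 132.9, 130.9]
tool_rot: [[0.972, -0.233, -0.001], [-0.233, -0.972, -0.0], [-0.001, 0.0, -1.0]]
ft_force: [0.5, -0.8, -0.4]
width: 1.001
```

Request:
{"fn": "arm_command", "kwargs": {
  "targets": [
    [[0, 0, 0], [0, 0, 0]],
    [[0, 0, 0], [0, 0, 0]]
  ]
}}

```text
time: 3.45
position: [566.1, 132.9, 132.1]
tool_rot: [[0.972, -0.233, -0.001], [-0.233, -0.972, -0.0], [-0.001, 0.0, -1.0]]
ft_force: [-0.2, 0.2, 0.2]
width: 1.002
```

Request:
{"fn": "arm_command", "kwargs": {
  "targets": [
    [[0, 0, 0], [0, 0, 0]],
    [[0, 0, 0], [0, 0, 0]],
    [[0, 0, 0], [0, 0, 0]],
    [[0, 0, 0], [0, 0, 0]],
    [[0, 0, 0], [0, 0, 0]]
  ],
  "fingers": 0.3
}}

```text
time: 3.95
position: [566.3, 133.1, 132.4]
tool_rot: [[0.972, -0.233, 0.0], [-0.233, -0.972, 0.0], [0.0, -0.0, -1.0]]
ft_force: [-0.2, 0.2, 0.2]
width: 0.302
```

```bash
python3 -c "
from h import *
goal(97,130)
c=camera('wrist')
cv2.imwrite('pics/w2.png',c['pixels'][:,:,::-1])"
```

```text
t 3.95 pos [566.33234006 133.05233961 132.39536848] goal [566.55587187 134.4242368  130.        ] shift cm [-0.01033912 -0.13858789  0.23955184] turn [-0.00014041 -0.00043584 -0.00054932] chestxy [ 0.60158576 95.61372849] F [-0.15064035  0.15564933  0.18453667] Fchest [-0.18270291  0.11635668] w 0.3015791737918593 q [  2.2  21.   89.1   0.   69.9 105.7]
```

View pics/w2.png

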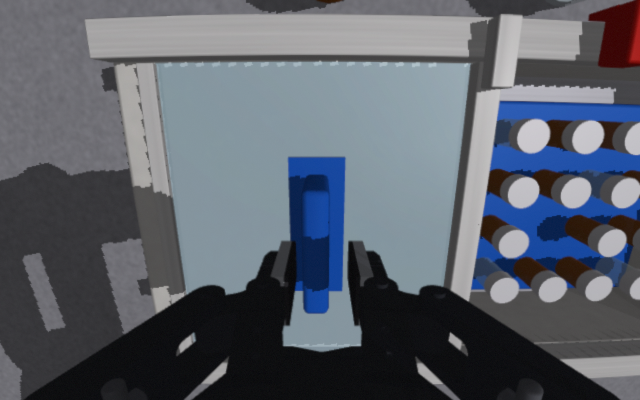

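Request:
{"fn": "arm_command", "kwargs": {
  "targets": [
    [[0, -0.12, 0.1], [0, 0, 0]],
    [[0, 0, 0], [0, 0, 0]]
  ]
}}

```text
time: 4.2
position: [566.4, 134.4, 130.9]
tool_rot: [[0.973, -0.233, -0.0], [-0.233, -0.973, 0.0], [-0.0, 0.0, -1.0]]
ft_force: [-0.2, -0.7, 0.2]
width: 0.297
```

Request:
{"fn": "arm_command", "kwargs": {
  "targets": [
    [[0, 0, 0], [0, 0, 0]],
    [[0, 0, 0], [0, 0, 0]],
    [[0, 0, 0], [0, 0, 0]],
    [[0, 0, 0], [0, 0, 0]],
    [[0, 0, 0], [0, 0, 0]]
  ],
  "fingers": 0,
  "force": 30
}}

```text
time: 4.7
position: [566.5, 134.2, 131.1]
tool_rot: [[0.972, -0.233, -0.0], [-0.233, -0.972, -0.0], [0.0, 0.0, -1.0]]
ft_force: [-0.5, 0.6, 0.6]
width: -0.002
```

```bash
python3 -c "
from h import *
goal(97,130)
c=camera('wrist')
cv2.imwrite('pics/w3.png',c['pixels'][:,:,::-1])"
```

```text
t 4.7 pos [566.51571689 134.18154717 131.12444906] goal [566.55587187 134.4242368  130.        ] shift cm [-0.00175271 -0.02453948  0.11244423] turn [ 2.73013300e-05 -1.54896367e-06 -6.11412346e-04] chestxy [ 0.51737533 96.75462524] F [-0.53335172  0.57052046  0.62235438] Fchest [-0.65139002  0.4308697 ] w -0.001521869258221905 q [  2.4  21.1  89.1  -0.   69.8 105.8]
```

View pics/w3.png

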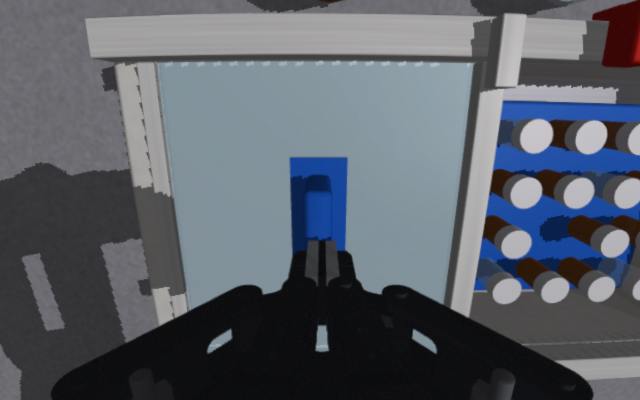

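```bash
python3 -c "
from h import *
o=get_obs();c=camera('wrist')
R=o['tool_rot'];p=o['position']
for v in [(0,0,0),(0,0,-19),(0,0,-30),(11,0,-19),(-11,0,-19),(35,0,-30),(-35,0,-30),(35,7,-30),(35,-7,-30)]: print(v,proj(c,[p+R@np.float64(v)]))
cv2.imwrite('pics/w3c.png',cv2.resize(c['pixels'][150:350,230:430,::-1],None,fx=3,fy=3,interpolation=cv2.INTER_CUBIC))
s=camera('side');cv2.imwrite('pics/s1.png',cv2.resize(s['pixels'][180:330,180:380,::-1],None,fx=4,fy=4,interpolation=cv2.INTER_CUBIC))"
```

```text
(0, 0, 0) [[320.30206956 233.23503916]]
(0, 0, -19) [[320.14020325 246.76977342]]
(0, 0, -30) [[320.02976455 256.01231468]]
(11, 0, -19) [[320.09721979 227.6813649 ]]
(-11, 0, -19) [[320.18206777 265.12445956]]
(35, 0, -30) [[319.87095335 188.77033098]]
(-35, 0, -30) [[320.17489776 314.79913667]]
(35, 7, -30) [[334.68269253 188.76358275]]
(35, -7, -30) [[305.06125967 188.77941374]]
```

View pics/w3c.png

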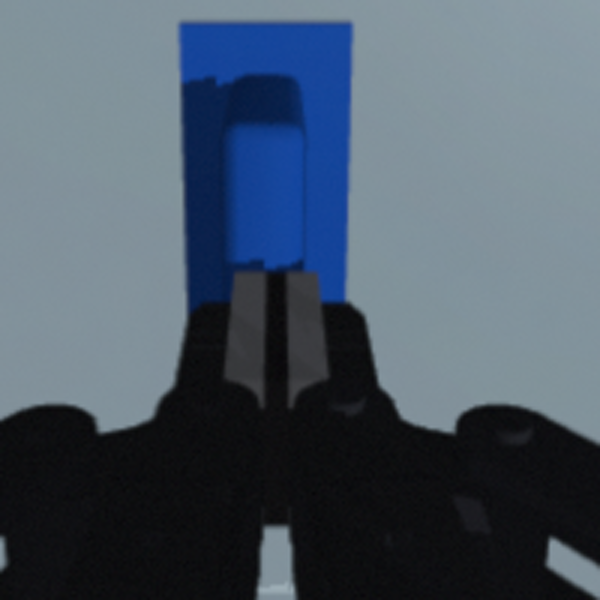

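View pics/s1.png

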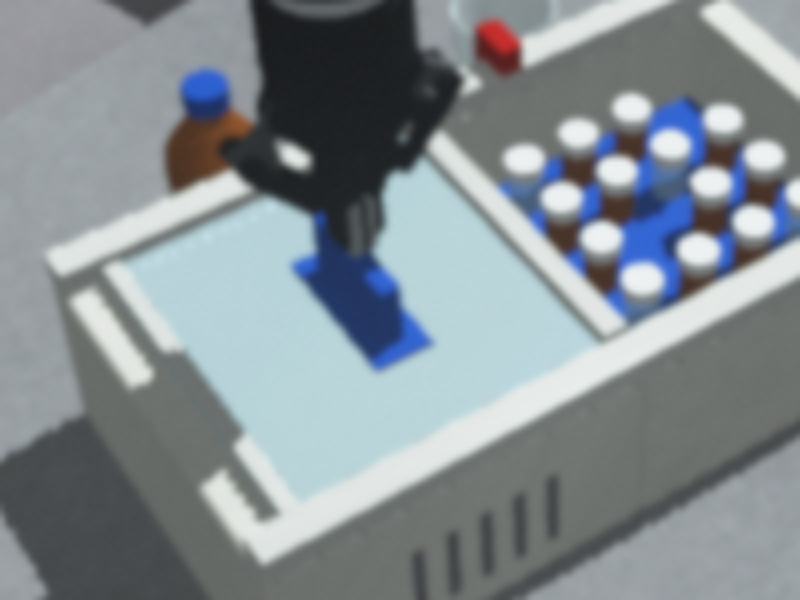

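The width reads shut although the handle should be between the pads; I'll test with a small pull.

Request:
{"fn": "arm_command", "kwargs": {
  "targets": [
    [[0, 0.3, 0], [0, 0, 0]],
    [[0, 0.3, 0], [0, 0, 0]],
    [[0, 0.3, 0], [0, 0, 0]],
    [[0, 0.3, 0], [0, 0, 0]],
    [[0, 0, 0], [0, 0, 0]]
  ]
}}

```text
time: 5.35
position: [563.6, 122.0, 131.1]
tool_rot: [[0.972, -0.234, -0.0], [-0.234, -0.972, -0.0], [-0.0, 0.0, -1.0]]
ft_force: [0.2, -0.0, -1.0]
width: -0.002
```

```bash
python3 -c "
from h import *
goal(97,130)
c=camera('wrist')
cv2.imwrite('pics/w4.png',c['pixels'][:,:,::-1])
s=camera('top');cv2.imwrite('pics/t4.png',cv2.resize(s['pixels'][135:325,130:395,::-1],None,fx=3,fy=3,interpolation=cv2.INTER_CUBIC))"
```

```text
t 5.35 pos [563.61858753 122.02462392 131.13518794] goal [566.55587187 134.4242368  130.        ] shift cm [-0.00401668 -1.27428645  0.11333497] turn [ 1.44404266e-04  5.69613817e-05 -1.08889973e-03] chestxy [ 0.52635581 84.25726308] F [ 0.17024857 -0.03752264 -0.97087844] Fchest [0.1743071  0.00309166] w -0.001508288675447061 q [  1.1  20.6  89.9  -0.   69.5 104.7]
```

View pics/w4.png

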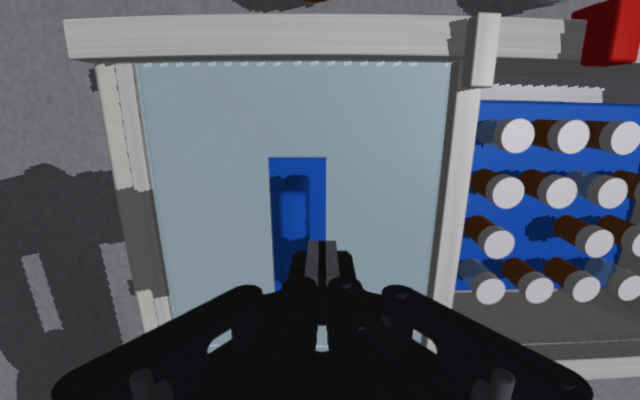

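View pics/t4.png

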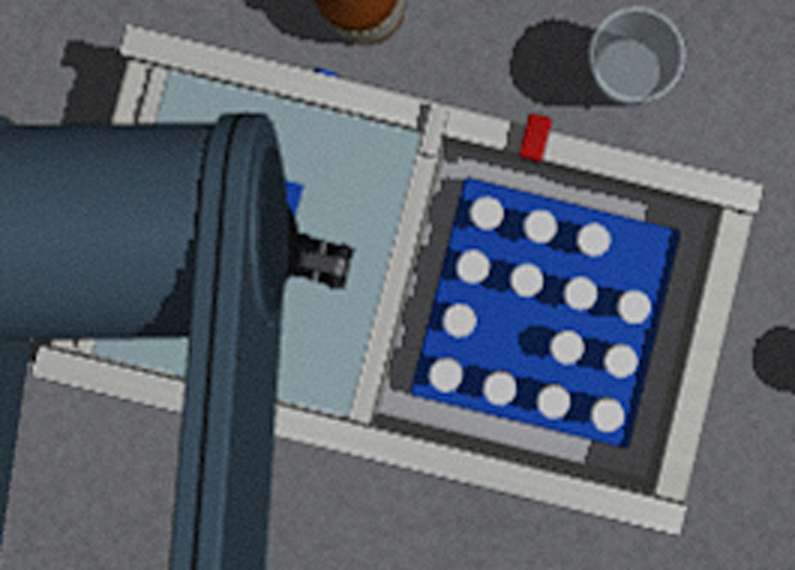

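```bash
python3 -c "
from h import *
o=get_obs();R=o['tool_rot'];p=o['position']
for n in ('side','top','wrist'):
  c=camera(n)
  print(n,[(v,proj(c,[p+R@np.float64(v)])[0].round(1).tolist()) for v in [(0,0,0),(0,0,-30),(11,0,0),(-11,0,0),(11,0,-30)]])
  if n=='side': cv2.imwrite('pics/s4.png',cv2.resize(c['pixels'][190:290,210:340,::-1],None,fx=6,fy=6,interpolation=cv2.INTER_CUBIC))
"
```

```text
side [((0, 0, 0), [275.1, 249.2]), ((0, 0, -30), [274.2, 239.1]), ((11, 0, 0), [272.3, 246.1]), ((-11, 0, 0), [277.8, 252.4]), ((11, 0, -30), [271.4, 235.9])]
top [((0, 0, 0), [222.8, 216.8]), ((0, 0, -30), [220.1, 216.6]), ((11, 0, 0), [224.2, 211.5]), ((-11, 0, 0), [221.3, 222.2]), ((11, 0, -30), [221.6, 211.1])]
wrist [((0, 0, 0), [320.6, 233.3]), ((0, 0, -30), [320.3, 256.0]), ((11, 0, 0), [320.5, 215.8]), ((-11, 0, 0), [320.6, 250.1]), ((11, 0, -30), [320.3, 235.9])]
```

View pics/s4.png

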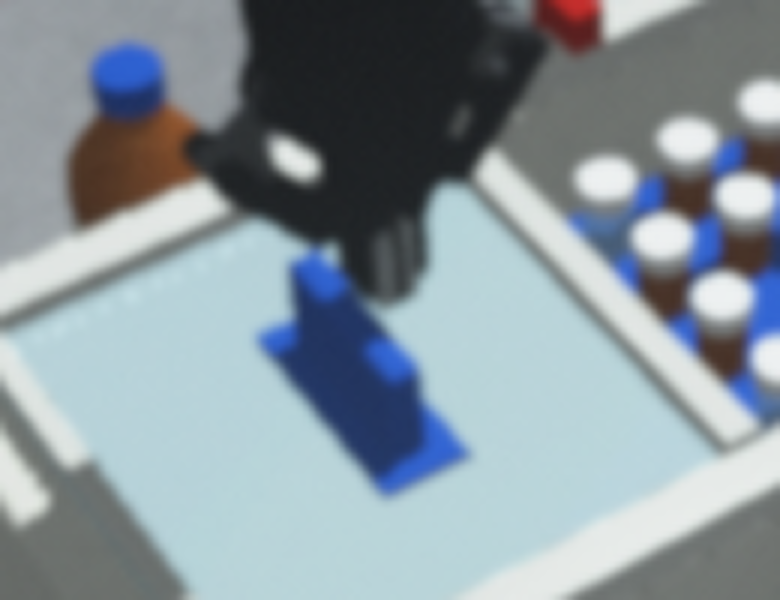

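Reports and pictures disagree: in the side and wrist views the shut fingertips sit about 33 mm higher than the reported TCP. They passed over the handle top and the lid did not move. I'll go back, open, and descend carefully while checking pictures and force.

Request:
{"fn": "arm_command", "kwargs": {
  "targets": [
    [[0, 0, -1], [0, 0, 0]],
    [[0, -0.6, 0], [0, 0, 0]],
    [[0, -0.67, 0], [0, 0, 0]],
    [[0, 0, 0], [0, 0, 0]],
    [[0, 0, 0], [0, 0, 0]]
  ],
  "fingers": 0.45
}}

```text
time: 6.1
position: [566.5, 135.3, 140.9]
tool_rot: [[0.973, -0.232, -0.0], [-0.232, -0.973, -0.0], [-0.0, 0.0, -1.0]]
ft_force: [-0.3, 0.8, 0.2]
width: 0.454
```

Request:
{"fn": "arm_command", "kwargs": {
  "targets": [
    [[0, 0, 0.5], [0, 0, 0]],
    [[0, 0, 0.5], [0, 0, 0]],
    [[0, 0, 0.5], [0, 0, 0]],
    [[0, 0, 0.5], [0, 0, 0]],
    [[0, 0, 0], [0, 0, 0]]
  ]
}}

```text
time: 6.6
position: [565.9, 134.7, 119.9]
tool_rot: [[0.972, -0.233, -0.002], [-0.233, -0.972, -0.0], [-0.002, 0.001, -1.0]]
ft_force: [-0.5, 0.7, 0.1]
width: 0.451
```

```bash
python3 -c "
from h import *
goal(97,120)
c=camera('wrist')
cv2.imwrite('pics/w5.png',c['pixels'][:,:,::-1])
c=camera('side')
cv2.imwrite('pics/s5.png',cv2.resize(c['pixels'][190:290,210:340,::-1],None,fx=6,fy=6,interpolation=cv2.INTER_CUBIC))
"
```

```text
t 6.6 pos [565.91711623 134.73367356 119.93582662] goal [566.55587187 134.4242368  120.        ] shift cm [ 0.06931812  0.0151959  -0.00654707] turn [ 0.00057374  0.0019975  -0.00073812] chestxy [-0.19319832 97.15243344] F [-0.48486746  0.71473752  0.05534278] Fchest [-0.63776769  0.58240754] w 0.4505910558816886 q [  2.4  21.8  89.8  -0.   68.5 105.9]
```

View pics/w5.png

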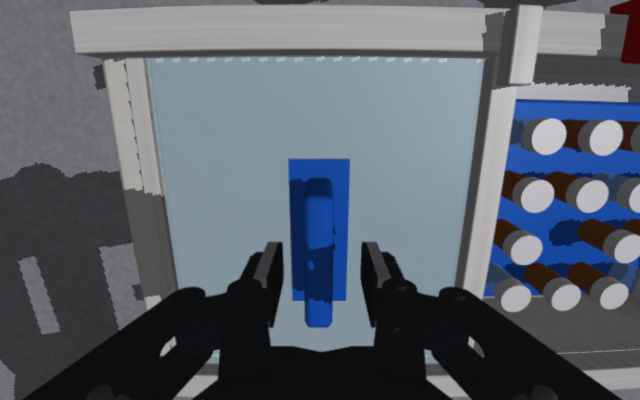

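View pics/s5.png

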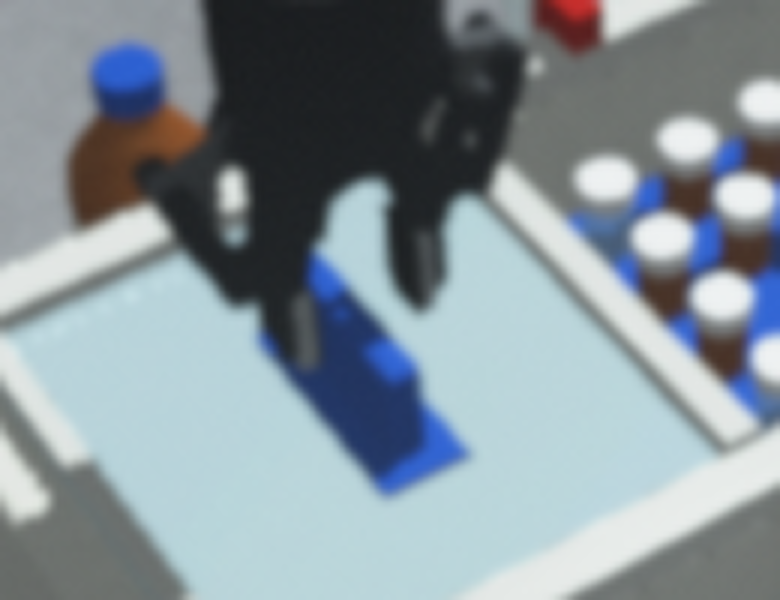

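Request:
{"fn": "arm_command", "kwargs": {
  "targets": [
    [[0.03, 0, 0.4], [0, 0, 0]],
    [[0.03, 0, 0.4], [0, 0, 0]],
    [[0, 0, 0.4], [0, 0, 0]],
    [[0, 0, 0], [0, 0, 0]]
  ]
}}

```text
time: 7.1
position: [566.7, 134.7, 108.3]
tool_rot: [[0.972, -0.233, -0.001], [-0.233, -0.972, -0.0], [-0.001, 0.0, -1.0]]
ft_force: [0.3, -0.0, 0.1]
width: 0.448
```

Request:
{"fn": "arm_command", "kwargs": {
  "targets": [
    [[0, 0, 0.3], [0, 0, 0]],
    [[0, 0, 0.3], [0, 0, 0]],
    [[0, 0, 0.3], [0, 0, 0]],
    [[0, 0, 0], [0, 0, 0]]
  ]
}}

```text
time: 7.5
position: [566.9, 134.7, 99.6]
tool_rot: [[0.972, -0.233, -0.001], [-0.233, -0.972, 0.0], [-0.001, 0.0, -1.0]]
ft_force: [0.0, 0.3, -0.7]
width: 0.449
```

```bash
python3 -c "
from h import *
goal(97,98)
c=camera('wrist')
cv2.imwrite('pics/w6.png',c['pixels'][:,:,::-1])
c=camera('side')
cv2.imwrite('pics/s6.png',cv2.resize(c['pixels'][190:290,210:340,::-1],None,fx=6,fy=6,interpolation=cv2.INTER_CUBIC))
"
```

```text
t 7.5 pos [566.91147068 134.74528906  99.56706586] goal [566.55587187 134.4242368   98.        ] shift cm [-0.02696358  0.03947898  0.1567373 ] turn [ 0.00019617  0.00084924 -0.00059599] chestxy [ 0.7712021  97.39493606] F [ 0.00644635  0.25540778 -0.65277164] Fchest [-0.05311727  0.24990647] w 0.4492240964692442 q [  2.4  22.9  91.2   0.   65.9 105.9]
```

View pics/w6.png

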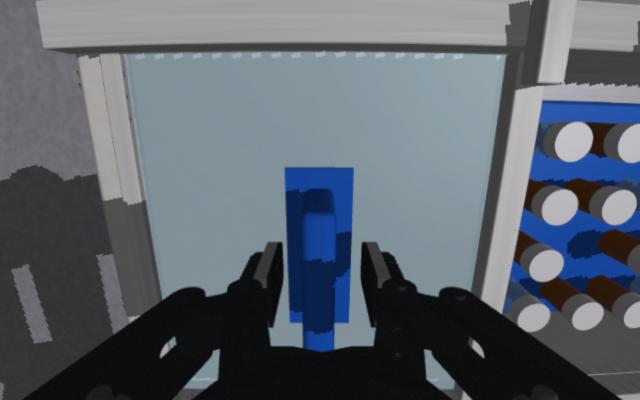

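View pics/s6.png

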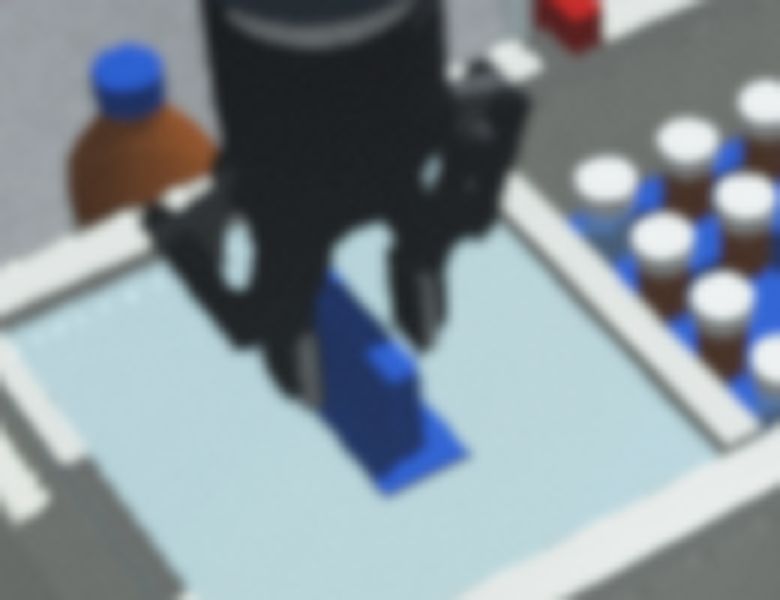

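The fingers now clearly flank the bar (pads at px 273 and 369, handle at 304–335). Closing.

Request:
{"fn": "arm_command", "kwargs": {
  "targets": [
    [[0, 0.02, 0.2], [0, 0, 0]],
    [[0, 0, 0], [0, 0, 0]],
    [[0, 0, 0], [0, 0, 0]],
    [[0, 0, 0], [0, 0, 0]],
    [[0, 0, 0], [0, 0, 0]]
  ],
  "fingers": 0,
  "force": 40
}}

```text
time: 8.1
position: [567.2, 134.7, 98.1]
tool_rot: [[0.972, -0.233, -0.0], [-0.233, -0.972, 0.0], [-0.0, -0.0, -1.0]]
ft_force: [0.2, 0.6, -1.4]
width: 0.158
```

```bash
python3 -c "
from h import *
goal(97,98)
c=camera('side')
cv2.imwrite('pics/s7.png',cv2.resize(c['pixels'][190:290,210:340,::-1],None,fx=6,fy=6,interpolation=cv2.INTER_CUBIC))
"
```

```text
t 8.1 pos [567.21198467 134.65088176  98.07333152] goal [566.55587187 134.4242368   98.        ] shift cm [-0.05851875  0.03733778  0.00733084] turn [-1.78122585e-04  7.40256378e-05 -6.38120646e-04] chestxy [ 1.08543103 97.37299123] F [ 0.1622843   0.62595763 -1.38691848] Fchest [0.0122899  0.64653547] w 0.15775114748239571 q [  2.4  23.   91.3   0.   65.7 105.9]
```

View pics/s7.png

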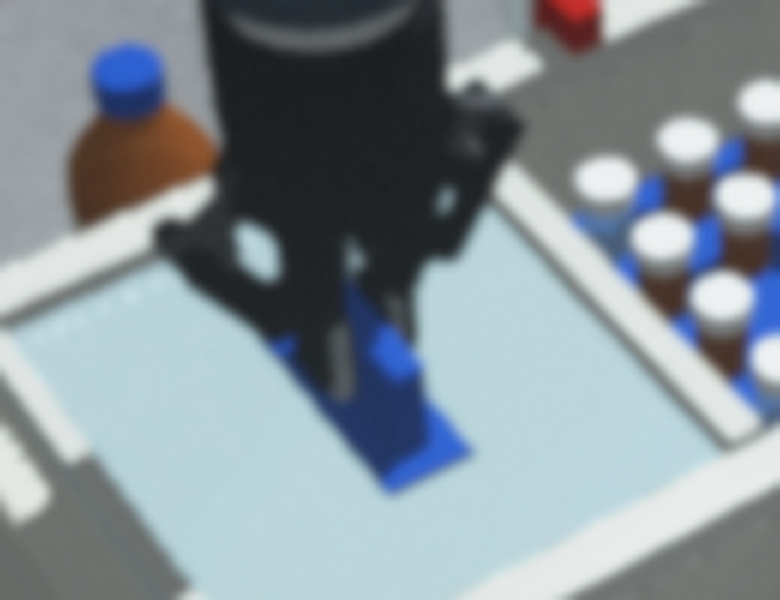

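Grasped (width 0.158 = 14 mm). Slide: first 55 mm freely.

Request:
{"fn": "arm_command", "kwargs": {
  "targets": [
    [[0, 0.3, 0], [0, 0, 0]],
    [[0, 0.5, 0], [0, 0, 0]],
    [[0, 0.5, 0], [0, 0, 0]],
    [[0, 0.5, 0], [0, 0, 0]],
    [[0, 0.4, 0], [0, 0, 0]]
  ]
}}

```text
time: 8.65
position: [561.9, 112.5, 98.1]
tool_rot: [[0.972, -0.233, -0.0], [-0.233, -0.972, -0.0], [-0.0, 0.0, -1.0]]
ft_force: [0.8, 1.5, -1.1]
width: 0.158
```

```bash
python3 -c "
from h import *
goal(75,98)
c=camera('wrist')
cv2.imwrite('pics/w8.png',c['pixels'][:,:,::-1])
"
```

```text
t 8.65 pos [561.8657039  112.54792014  98.08724163] goal [561.44047227 113.02721161  98.        ] shift cm [-0.05253182 -0.0366842   0.00872984] turn [ 0.00010701  0.0001829  -0.00085364] chestxy [ 1.02502087 74.632719  ] F [ 0.7654127   1.45637835 -1.07702113] Fchest [0.40579989 1.59443436] w 0.15847818207212863 q [  0.2  22.1  92.7  -0.   65.2 103.7]
```

View pics/w8.png

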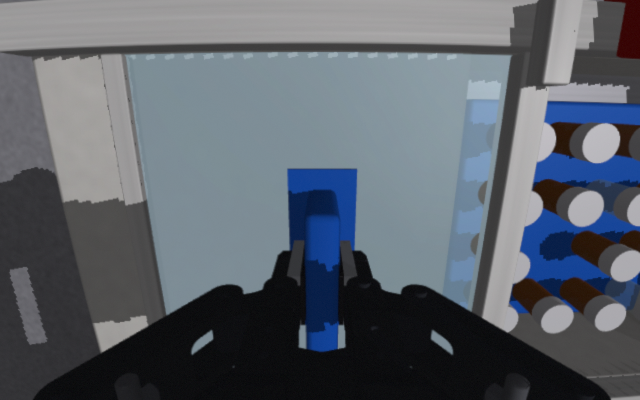

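The lid moves with the gripper (its edge now shows over the well). Continuing.

Request:
{"fn": "arm_command", "kwargs": {
  "targets": [
    [[0, 0.4, 0], [0, 0, 0]],
    [[0, 0.5, 0], [0, 0, 0]],
    [[0, 0.5, 0], [0, 0, 0]],
    [[0, 0.5, 0], [0, 0, 0]],
    [[0, 0.4, 0], [0, 0, 0]]
  ]
}}

```text
time: 9.2
position: [556.5, 90.4, 98.1]
tool_rot: [[0.972, -0.233, -0.0], [-0.233, -0.972, -0.0], [-0.0, 0.0, -1.0]]
ft_force: [0.1, 2.0, -1.8]
width: 0.158
```

Request:
{"fn": "arm_command", "kwargs": {
  "targets": [
    [[0, 0.3, 0], [0, 0, 0]],
    [[0, 0.3, 0], [0, 0, 0]],
    [[0, 0.3, 0], [0, 0, 0]],
    [[0, 0.1, 0], [0, 0, 0]]
  ]
}}

```text
time: 9.6
position: [554.2, 80.9, 98.1]
tool_rot: [[0.972, -0.233, -0.0], [-0.233, -0.972, 0.0], [-0.0, -0.0, -1.0]]
ft_force: [-0.5, 1.6, -1.8]
width: 0.157
```

```bash
python3 -c "
from h import *
goal(42,98)
c=camera('wrist')
c=camera('top');cv2.imwrite('pics/t9.png',cv2.resize(c['pixels'][135:325,130:395,::-1],None,fx=3,fy=3,interpolation=cv2.INTER_CUBIC))
"
```

```text
t 9.6 pos [554.20549971  80.92805979  98.07596061] goal [553.76737288  80.93167382  98.        ] shift cm [-0.04268722  0.00986485  0.00760711] turn [-7.41444343e-05  2.75807577e-04 -6.68597180e-04] chestxy [ 0.92695899 42.09835747] F [-0.53819458  1.61543707 -1.83322782] Fchest [-0.89906224  1.44602124] w 0.15748397778778273 q [ -3.1  20.9  94.6   0.   64.5 100.4]
```

View pics/t9.png

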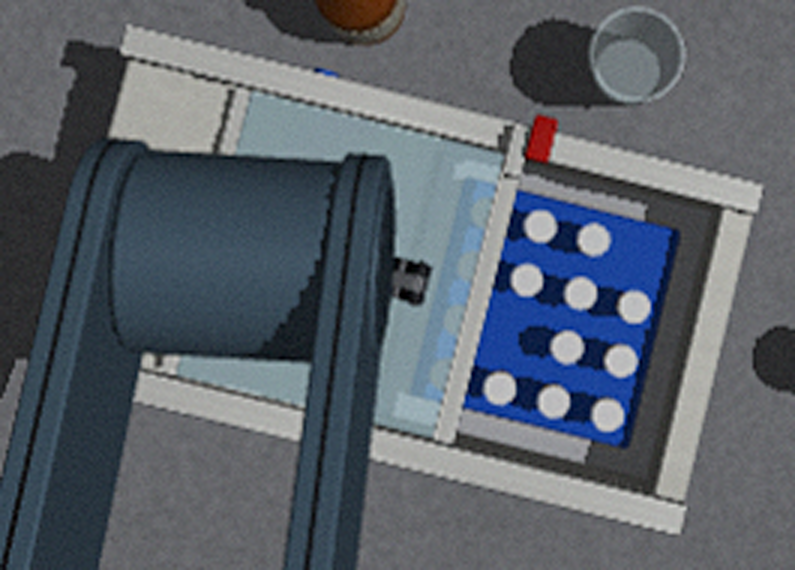

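Marker is in contact with the tab (its left edge moved from col 529 to ~535 in the crop). Now slowly.

Request:
{"fn": "arm_command", "kwargs": {
  "targets": [
    [[0, 0.2, 0], [0, 0, 0]],
    [[0, 0.2, 0], [0, 0, 0]],
    [[0, 0.2, 0], [0, 0, 0]],
    [[0, 0.2, 0], [0, 0, 0]],
    [[0, 0.1, 0], [0, 0, 0]]
  ]
}}

```text
time: 10.2
position: [552.1, 72.1, 98.1]
tool_rot: [[0.972, -0.233, -0.0], [-0.233, -0.972, 0.0], [-0.0, 0.0, -1.0]]
ft_force: [-1.0, 2.3, -0.6]
width: 0.16
```

Request:
{"fn": "arm_command", "kwargs": {
  "targets": [
    [[0, 0.1, 0], [0, 0, 0]],
    [[0, 0.1, 0], [0, 0, 0]],
    [[0, 0.1, 0], [0, 0, 0]],
    [[0, 0.1, 0], [0, 0, 0]],
    [[0, 0, 0], [0, 0, 0]]
  ]
}}

```text
time: 10.7
position: [551.1, 68.3, 98.1]
tool_rot: [[0.972, -0.233, -0.0], [-0.233, -0.972, -0.0], [-0.0, 0.0, -1.0]]
ft_force: [-1.4, 1.8, -0.5]
width: 0.155
```

```bash
python3 -c "
from h import *
goal(42,98)"
```

```text
t 10.7 pos [551.13482708  68.25753691  98.08131922] goal [553.76737288  80.93167382  98.        ] shift cm [-0.03937949 -1.29386822  0.00780072] turn [ 0.00026677  0.00035789 -0.00056029] chestxy [ 0.88657391 29.06112043] F [-1.37292244  1.81351318 -0.53863675] Fchest [-1.75696821  1.4445791 ] w 0.1552553385552312 q [-4.4 20.4 95.3 -0.  64.3 99. ]
```

Request:
{"fn": "arm_command", "kwargs": {
  "targets": [
    [[0, 0.1, 0], [0, 0, 0]],
    [[0, 0.1, 0], [0, 0, 0]],
    [[0, 0.1, 0], [0, 0, 0]],
    [[0, 0.1, 0], [0, 0, 0]]
  ]
}}

```text
time: 11.1
position: [550.2, 64.5, 98.1]
tool_rot: [[0.972, -0.233, -0.0], [-0.233, -0.972, 0.0], [-0.0, -0.0, -1.0]]
ft_force: [-1.1, 1.9, 0.3]
width: 0.158
```

Request:
{"fn": "arm_command", "kwargs": {
  "targets": [
    [[0, 0.1, 0], [0, 0, 0]],
    [[0, 0.1, 0], [0, 0, 0]],
    [[0, 0.1, 0], [0, 0, 0]]
  ]
}}

```text
time: 11.4
position: [549.5, 61.6, 98.1]
tool_rot: [[0.972, -0.233, -0.0], [-0.233, -0.972, 0.0], [-0.0, 0.0, -1.0]]
ft_force: [-3.3, 1.6, -0.4]
width: 0.155
```

Request:
{"fn": "arm_command", "kwargs": {
  "targets": [
    [[-0.03, 0.1, 0], [0, 0, 0]],
    [[0, 0.1, 0], [0, 0, 0]],
    [[0, 0.1, 0], [0, 0, 0]]
  ]
}}

```text
time: 11.7
position: [548.8, 58.7, 98.1]
tool_rot: [[0.972, -0.233, 0.0], [-0.233, -0.972, -0.0], [0.0, -0.0, -1.0]]
ft_force: [-1.3, 2.0, -2.0]
width: 0.159
```

Request:
{"fn": "arm_command", "kwargs": {
  "targets": [
    [[0, 0.1, 0], [0, 0, 0]],
    [[0, 0.1, 0], [0, 0, 0]],
    [[0, 0.1, 0], [0, 0, 0]]
  ]
}}

```text
time: 12.0
position: [548.2, 55.8, 98.1]
tool_rot: [[0.972, -0.233, 0.0], [-0.233, -0.972, -0.0], [0.0, -0.0, -1.0]]
ft_force: [-0.8, 1.0, -2.6]
width: 0.16
```

```bash
python3 -c "
from h import *
goal(0,98)"
```

```text
t 12.0 pos [548.15921242  55.75510638  98.08863738] goal [544.00161003  40.08280755  98.        ] shift cm [-0.03906998  1.62096901  0.0088122 ] turn [-2.57790627e-05 -2.46763932e-04 -5.47754900e-04] chestxy [ 0.89955692 16.20947138] F [-0.84718298  1.04743252 -2.63066261] Fchest [-1.06751052  0.82173912] w 0.16033411226040947 q [-5.8 20.  95.9 -0.  64.1 97.7]
```

Request:
{"fn": "arm_command", "kwargs": {
  "targets": [
    [[0, 0.1, 0], [0, 0, 0]],
    [[0, 0.1, 0], [0, 0, 0]],
    [[0, 0.1, 0], [0, 0, 0]]
  ]
}}

```text
time: 12.3
position: [547.4, 52.8, 98.1]
tool_rot: [[0.972, -0.233, 0.0], [-0.233, -0.972, -0.0], [0.0, -0.0, -1.0]]
ft_force: [-0.9, 2.3, -2.3]
width: 0.155
```

Request:
{"fn": "arm_command", "kwargs": {
  "targets": [
    [[0, 0.1, 0], [0, 0, 0]],
    [[0, 0.1, 0], [0, 0, 0]],
    [[0, 0.1, 0], [0, 0, 0]]
  ]
}}

```text
time: 12.6
position: [546.7, 49.9, 98.1]
tool_rot: [[0.972, -0.233, 0.0], [-0.233, -0.972, -0.0], [0.0, -0.0, -1.0]]
ft_force: [-0.1, 1.2, -2.3]
width: 0.155
```

Request:
{"fn": "arm_command", "kwargs": {
  "targets": [
    [[0, 0.1, 0], [0, 0, 0]],
    [[0, 0.1, 0], [0, 0, 0]],
    [[0, 0.1, 0], [0, 0, 0]]
  ]
}}

```text
time: 12.9
position: [546.0, 47.0, 98.1]
tool_rot: [[0.972, -0.233, 0.0], [-0.233, -0.972, -0.0], [0.0, -0.0, -1.0]]
ft_force: [-0.2, 0.8, -3.4]
width: 0.157
```

Request:
{"fn": "arm_command", "kwargs": {
  "targets": [
    [[0, 0.1, 0], [0, 0, 0]],
    [[0, 0.1, 0], [0, 0, 0]],
    [[0, 0.1, 0], [0, 0, 0]]
  ]
}}

```text
time: 13.2
position: [545.3, 44.1, 98.1]
tool_rot: [[0.972, -0.233, 0.0], [-0.233, -0.972, 0.0], [0.0, -0.0, -1.0]]
ft_force: [0.5, 1.9, -3.8]
width: 0.156
```

Request:
{"fn": "arm_command", "kwargs": {
  "targets": [
    [[0, 0.1, 0], [0, 0, 0]],
    [[0, 0.1, 0], [0, 0, 0]],
    [[0, 0.1, 0], [0, 0, 0]]
  ]
}}

```text
time: 13.5
position: [544.6, 41.2, 98.1]
tool_rot: [[0.972, -0.233, 0.0], [-0.233, -0.972, -0.0], [0.0, -0.0, -1.0]]
ft_force: [0.6, 1.5, -2.7]
width: 0.158
```

Request:
{"fn": "arm_command", "kwargs": {
  "targets": [
    [[0, 0.1, 0], [0, 0, 0]],
    [[0, 0.1, 0], [0, 0, 0]],
    [[0, 0.1, 0], [0, 0, 0]]
  ]
}}

```text
time: 13.8
position: [543.9, 38.3, 98.1]
tool_rot: [[0.972, -0.233, 0.0], [-0.233, -0.972, -0.0], [0.0, -0.0, -1.0]]
ft_force: [1.0, 1.7, -4.7]
width: 0.157
```

```bash
python3 -c "
from h import *
goal(0,98)
c=camera('top');cv2.imwrite('pics/t10.png',cv2.resize(c['pixels'][135:325,130:395,::-1],None,fx=3,fy=3,interpolation=cv2.INTER_CUBIC))"
```

```text
t 13.8 pos [543.87120155  38.25591986  98.0840574 ] goal [544.00161003  40.08280755  98.        ] shift cm [-0.02990164 -0.18069625  0.00840618] turn [-1.40680972e-05 -7.02749614e-05 -5.86708041e-04] chestxy [ 0.79795033 -1.80713879] F [ 0.9532785   1.72585827 -4.6975505 ] Fchest [0.5258577 1.9002106] w 0.1574240599773034 q [-7.7 19.5 96.7  0.  63.8 95.8]
```

View pics/t10.png

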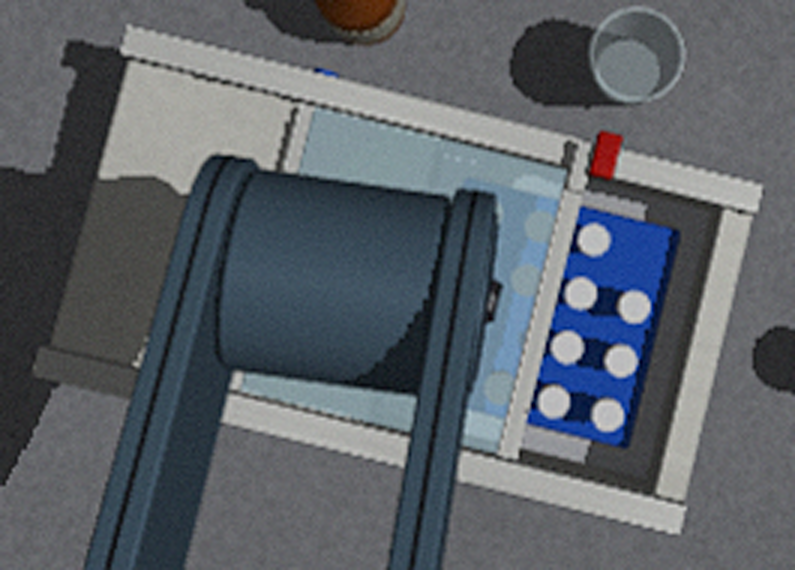

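Request:
{"fn": "arm_command", "kwargs": {
  "targets": [
    [[0, 0.1, 0.03], [0, 0, 0]],
    [[0, 0.1, 0], [0, 0, 0]],
    [[0, 0.1, 0], [0, 0, 0]]
  ]
}}

```text
time: 14.15
position: [543.2, 35.4, 98.1]
tool_rot: [[0.972, -0.233, 0.0], [-0.233, -0.972, -0.0], [0.0, -0.0, -1.0]]
ft_force: [0.3, 2.1, 0.1]
width: 0.162
```

Request:
{"fn": "arm_command", "kwargs": {
  "targets": [
    [[0, 0.1, 0], [0, 0, 0]],
    [[0, 0.1, 0], [0, 0, 0]],
    [[0, 0.1, 0], [0, 0, 0]]
  ]
}}

```text
time: 14.45
position: [542.5, 32.4, 98.1]
tool_rot: [[0.972, -0.233, 0.0], [-0.233, -0.972, 0.0], [0.0, -0.0, -1.0]]
ft_force: [-0.6, 2.9, 1.5]
width: 0.158
```

Request:
{"fn": "arm_command", "kwargs": {
  "targets": [
    [[0, 0.1, 0], [0, 0, 0]],
    [[0, 0.1, 0], [0, 0, 0]],
    [[0, 0.1, 0], [0, 0, 0]]
  ]
}}

```text
time: 14.75
position: [541.8, 29.5, 98.1]
tool_rot: [[0.972, -0.233, 0.0], [-0.233, -0.972, -0.0], [0.0, -0.0, -1.0]]
ft_force: [-0.8, 2.1, 2.7]
width: 0.152
```

Request:
{"fn": "arm_command", "kwargs": {
  "targets": [
    [[0, 0.1, 0], [0, 0, 0]],
    [[0, 0.1, 0], [0, 0, 0]],
    [[0, 0.1, 0], [0, 0, 0]]
  ]
}}

```text
time: 15.05
position: [541.1, 26.6, 98.0]
tool_rot: [[0.972, -0.233, 0.0], [-0.233, -0.972, -0.0], [0.0, -0.0, -1.0]]
ft_force: [-0.8, 2.0, 4.0]
width: 0.151
```

Request:
{"fn": "arm_command", "kwargs": {
  "targets": [
    [[0, 0.1, 0], [0, 0, 0]],
    [[0, 0.1, 0], [0, 0, 0]],
    [[0, 0.1, 0], [0, 0, 0]]
  ]
}}

```text
time: 15.35
position: [540.4, 23.7, 98.0]
tool_rot: [[0.972, -0.233, 0.0], [-0.233, -0.972, 0.0], [0.0, -0.0, -1.0]]
ft_force: [-1.6, 2.4, 4.8]
width: 0.158
```

Request:
{"fn": "arm_command", "kwargs": {
  "targets": [
    [[0, 0.1, -0.03], [0, 0, 0]],
    [[0, 0.1, 0], [0, 0, 0]],
    [[0, 0.1, 0], [0, 0, 0]]
  ]
}}

```text
time: 15.65
position: [539.7, 20.7, 98.0]
tool_rot: [[0.972, -0.233, -0.0], [-0.233, -0.972, -0.0], [-0.0, 0.0, -1.0]]
ft_force: [-0.7, 1.9, 2.5]
width: 0.16
```

Request:
{"fn": "arm_command", "kwargs": {
  "targets": [
    [[0, 0.1, 0], [0, 0, 0]],
    [[0, 0.1, 0], [0, 0, 0]],
    [[0, 0.1, 0], [0, 0, 0]]
  ]
}}

```text
time: 15.95
position: [539.0, 17.8, 98.1]
tool_rot: [[0.972, -0.233, -0.0], [-0.233, -0.972, -0.0], [-0.0, 0.0, -1.0]]
ft_force: [-0.7, 2.3, 2.4]
width: 0.16
```

Request:
{"fn": "arm_command", "kwargs": {
  "targets": [
    [[0, 0.1, 0], [0, 0, 0]],
    [[0, 0.1, 0], [0, 0, 0]],
    [[0, 0.1, 0], [0, 0, 0]]
  ]
}}

```text
time: 16.25
position: [538.3, 14.9, 98.1]
tool_rot: [[0.972, -0.233, 0.0], [-0.233, -0.972, -0.0], [0.0, 0.0, -1.0]]
ft_force: [-0.5, 2.3, 1.8]
width: 0.161
```

Request:
{"fn": "arm_command", "kwargs": {
  "targets": [
    [[0, 0.1, 0], [0, 0, 0]],
    [[0, 0.1, 0], [0, 0, 0]],
    [[0, 0.1, 0], [0, 0, 0]]
  ]
}}

```text
time: 16.55
position: [537.5, 12.0, 98.1]
tool_rot: [[0.972, -0.233, -0.0], [-0.233, -0.972, 0.0], [-0.0, -0.0, -1.0]]
ft_force: [-0.5, 1.6, 1.8]
width: 0.154
```

Request:
{"fn": "arm_command", "kwargs": {
  "targets": [
    [[0, 0.1, 0], [0, 0, 0]],
    [[0, 0.1, 0], [0, 0, 0]],
    [[0, 0.1, 0], [0, 0, 0]]
  ]
}}

```text
time: 16.85
position: [536.8, 9.1, 98.1]
tool_rot: [[0.972, -0.233, -0.0], [-0.233, -0.972, 0.0], [-0.0, -0.0, -1.0]]
ft_force: [0.3, 1.5, 1.3]
width: 0.156
```

Request:
{"fn": "arm_command", "kwargs": {
  "targets": [
    [[0, 0.1, 0], [0, 0, 0]],
    [[0, 0.1, 0], [0, 0, 0]]
  ]
}}

```text
time: 17.05
position: [536.3, 7.2, 98.0]
tool_rot: [[0.972, -0.233, -0.0], [-0.233, -0.972, 0.0], [-0.0, 0.0, -1.0]]
ft_force: [0.5, 1.5, 1.5]
width: 0.158
```

Request:
{"fn": "arm_command", "kwargs": {
  "targets": [
    [[0, 0.1, 0], [0, 0, 0]],
    [[0, 0.1, 0], [0, 0, 0]],
    [[0, 0.1, 0], [0, 0, 0]]
  ]
}}

```text
time: 17.35
position: [535.7, 4.7, 98.1]
tool_rot: [[0.972, -0.233, 0.0], [-0.233, -0.972, 0.001], [0.0, -0.001, -1.0]]
ft_force: [0.8, 4.2, 0.5]
width: 0.161
```

Request:
{"fn": "arm_command", "kwargs": {
  "targets": [
    [[0, 0.1, 0], [0, 0, 0]],
    [[0, 0.1, 0], [0, 0, 0]],
    [[0, 0.1, 0], [0, 0, 0]]
  ]
}}

```text
time: 17.65
position: [535.2, 2.2, 98.1]
tool_rot: [[0.972, -0.233, 0.0], [-0.233, -0.972, 0.001], [0.0, -0.001, -1.0]]
ft_force: [1.9, 7.5, 0.8]
width: 0.158
```

Bind: force rising 1.5 → 4.2 → 7.5 N. Lean slightly.

Request:
{"fn": "arm_command", "kwargs": {
  "targets": [
    [[0, 0.05, 0], [0, 0, 0]],
    [[0, 0, 0], [0, 0, 0]],
    [[0, 0, 0], [0, 0, 0]],
    [[0, 0, 0], [0, 0, 0]]
  ]
}}

```text
time: 18.05
position: [535.0, 1.9, 98.1]
tool_rot: [[0.972, -0.233, 0.0], [-0.233, -0.972, 0.001], [0.0, -0.001, -1.0]]
ft_force: [1.2, 7.5, 0.0]
width: 0.157
```

```bash
python3 -c "
from h import *
goal(0,98)
c=camera('top');cv2.imwrite('pics/t11.png',cv2.resize(c['pixels'][135:325,130:395,::-1],None,fx=3,fy=3,interpolation=cv2.INTER_CUBIC))"
```

```text
t 18.05 pos [535.04241557   1.85526557  98.06109765] goal [544.00161003  40.08280755  98.        ] shift cm [-0.01936196 -3.92627578  0.01192601] turn [-1.48156499e-03 -4.34776037e-05 -4.75236593e-04] chestxy [  0.67495651 -39.26297902] F [1.24388444 7.52667327 0.01430216] Fchest [-0.54029612  7.60960834] w 0.15681968947613867 q [-11.8  18.5  98.2   0.1  63.3  91.6]
```

View pics/t11.png

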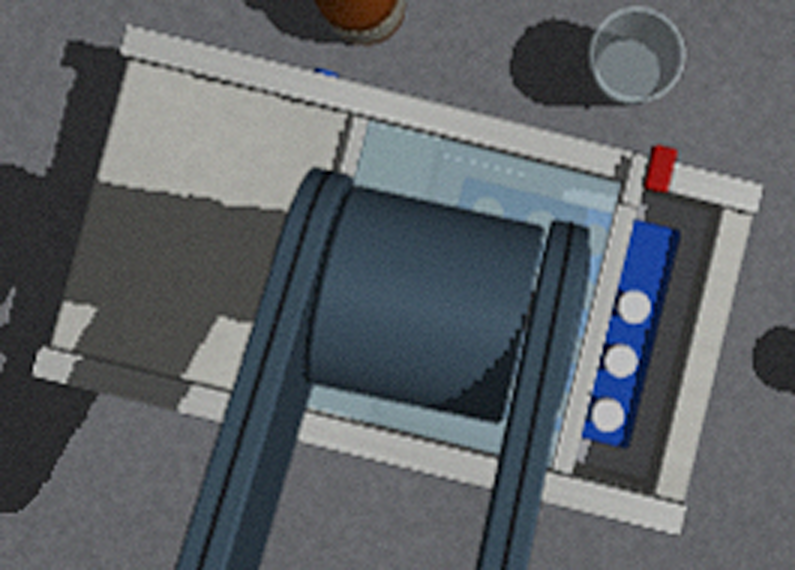

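Held at about 5.5 N net for 0.5 s. Now back 30 mm.

Request:
{"fn": "arm_command", "kwargs": {
  "targets": [
    [[0, -0.15, 0], [0, 0, 0]],
    [[0, -0.3, 0], [0, 0, 0]],
    [[0, -0.4, 0], [0, 0, 0]],
    [[0, -0.4, 0], [0, 0, 0]],
    [[0, -0.4, 0], [0, 0, 0]]
  ]
}}

```text
time: 18.6
position: [538.7, 16.8, 98.1]
tool_rot: [[0.972, -0.233, -0.0], [-0.233, -0.972, -0.001], [-0.0, 0.001, -1.0]]
ft_force: [-0.6, -2.2, 1.4]
width: 0.156
```

Request:
{"fn": "arm_command", "kwargs": {
  "targets": [
    [[0, -0.4, 0], [0, 0, 0]],
    [[0, -0.4, 0], [0, 0, 0]],
    [[0, -0.4, 0], [0, 0, 0]],
    [[0, -0.25, 0], [0, 0, 0]],
    [[0, 0, 0], [0, 0, 0]]
  ]
}}

```text
time: 19.1
position: [542.3, 31.8, 98.1]
tool_rot: [[0.973, -0.233, 0.0], [-0.233, -0.973, 0.001], [0.0, -0.001, -1.0]]
ft_force: [0.9, 0.7, -1.0]
width: 0.161
```

```bash
python3 -c "
from h import *
goal(0,98)
c=camera('top');cv2.imwrite('pics/t12.png',cv2.resize(c['pixels'][135:325,130:395,::-1],None,fx=3,fy=3,interpolation=cv2.INTER_CUBIC))"
```

```text
t 19.1 pos [542.29519475  31.75207878  98.09266015] goal [544.00161003  40.08280755  98.        ] shift cm [-0.02793943 -0.84990439  0.00983513] turn [-0.00067515 -0.00016867 -0.00023278] chestxy [ 0.77739982 -8.49917316] F [ 0.91489567  0.71619979 -0.95531016] Fchest [0.7232908  0.90930008] w 0.16089013273137162 q [-8.4 19.3 97.   0.  63.7 95. ]
```

View pics/t12.png

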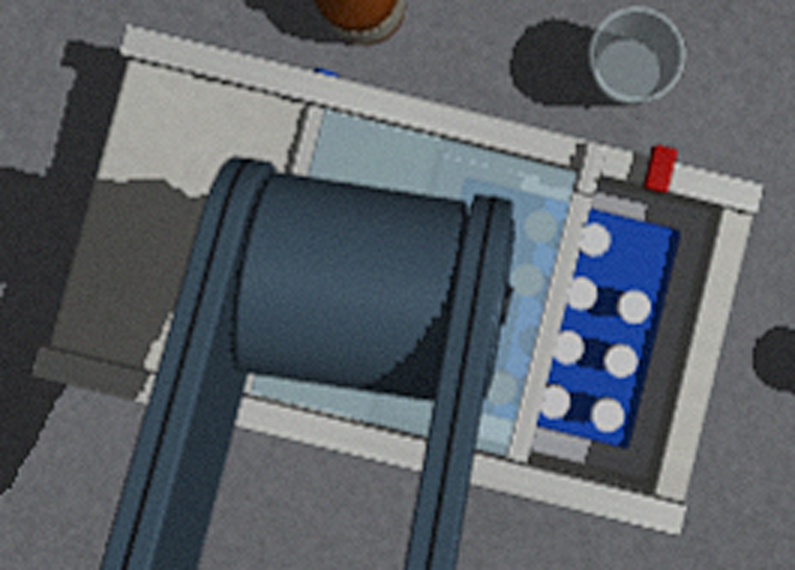

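Request:
{"fn": "arm_command", "kwargs": {
  "targets": [
    [[0, 0, 0], [0, 0, 0]],
    [[0, 0, 0], [0, 0, 0]],
    [[0, 0, 0], [0, 0, 0]],
    [[0, 0, 0], [0, 0, 0]],
    [[0, 0, 0], [0, 0, 0]]
  ],
  "fingers": 0.5
}}

```text
time: 19.65
position: [542.2, 31.0, 98.2]
tool_rot: [[0.972, -0.233, 0.0], [-0.233, -0.972, -0.0], [0.0, -0.0, -1.0]]
ft_force: [1.0, 0.2, -0.3]
width: 0.504
```

Request:
{"fn": "arm_command", "kwargs": {
  "targets": [
    [[0, 0, -0.5], [0, 0, 0]],
    [[0, 0, -2], [0, 0, 0]],
    [[0, 0, -3], [0, 0, 0]],
    [[0, 0, -3], [0, 0, 0]],
    [[0, 0, -3], [0, 0, 0]]
  ]
}}

```text
time: 20.15
position: [541.9, 31.1, 214.6]
tool_rot: [[0.972, -0.233, 0.0], [-0.233, -0.972, -0.0], [0.0, 0.0, -1.0]]
ft_force: [0.1, -0.9, -0.5]
width: 0.504
```

Request:
{"fn": "arm_command", "kwargs": {
  "targets": [
    [[-2, -3, -1], [0, 0, 0]],
    [[-4, -3, 0], [0, 0, 0]],
    [[-4, -3, 0], [0, 0, 0]],
    [[-2, -1, 0], [0, 0, 0]],
    [[0, 0, 0], [0, 0, 0]]
  ]
}}

```text
time: 20.65
position: [446.4, 158.3, 223.9]
tool_rot: [[0.973, -0.229, 0.0], [-0.229, -0.973, 0.001], [-0.0, -0.001, -1.0]]
ft_force: [0.6, 0.5, 0.7]
width: 0.501
```

```bash
python3 -c "
from h import *
goal(0,230)
c=camera('top');cv2.imwrite('pics/t13.png',cv2.resize(c['pixels'][135:325,130:395,::-1],None,fx=3,fy=3,interpolation=cv2.INTER_CUBIC))
c=camera('side');cv2.imwrite('pics/s13.png',c['pixels'][:,:,::-1])"
```

```text
t 20.65 pos [446.37835294 158.31151186 223.86746971] goal [544.00161003  40.08280755 230.        ] shift cm [12.21489035  9.26667248 -0.62014729] turn [-7.08042504e-04  2.83270067e-05  3.12341449e-03] chestxy [-121.93792531   92.28911795] F [0.56440033 0.47487975 0.65358227] Fchest [0.43851311 0.5930976 ] w 0.5006004595354709 q [  6.    5.9  95.6   0.   78.5 109.2]
```

View pics/t13.png

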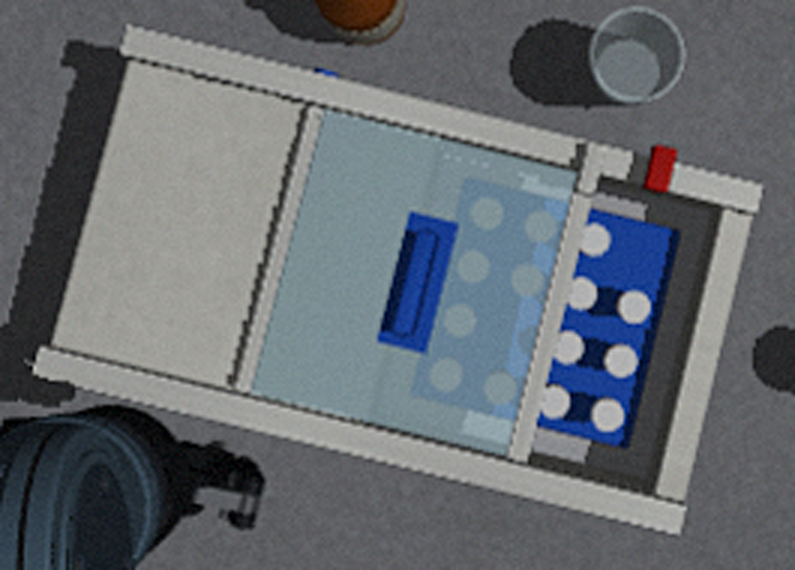

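View pics/s13.png

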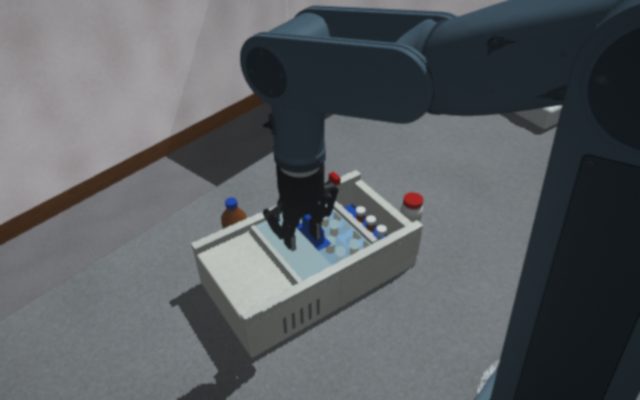

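```bash
python3 -c "
from h import *
c=camera('top');p=np.load('chest.npy');t=p[2]
R=np.array([[np.cos(t),-np.sin(t)],[np.sin(t),np.cos(t)]])
f=lambda L,z:((at_z(c,cpx(L),z)[:,:2]-p[:2])@R)[:,1]
print(f([(603,145),(592,193),(644,155),(633,206)],140), f([(655,146),(647,190)],148))
cv2.imwrite('pics/t14.png',cv2.resize(c['pixels'][170:215,300:375,::-1],None,fx=10,fy=10,interpolation=cv2.INTER_CUBIC))"
```

```text
[-107.46042035 -107.97201598 -135.54579313 -136.46197943] [-140.67901925 -142.40636727]
```

View pics/t14.png

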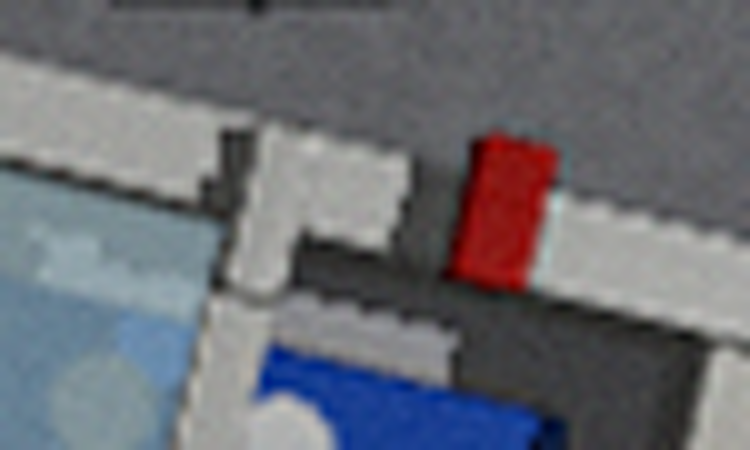

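```bash
python3 -c "
from station import *
print(job_done())"
```

```text
the job is handed in; nothing more can be done
None
```

I slid the lid into the tight spot, leaned on it, drew it back about 31 mm from the marker and let go. The job was handed in at about 20.7 s of the 64 s allowed; no verdict was reported.

- **Bind:** The lid bound after about 135 mm of travel. Resistance rose from 1.5 N to 7.6 N. About 5.5 N of that was from the tight spot, held for over 0.4 s.
- **Gap:** The arm moved back 30.8 mm from the bind. Two readings from the top picture came to about 32 and 33 mm, the second relying on a guessed tab height. With the same guess, the picture taken at the bind showed about 5 mm where the gap should have been zero, so I trust the arm's figure more. All of these are within the 20 to 40 mm limits.
- **Marker and bystanders:** The marker stayed where the lid left it, and I never touched it. In the last pictures the bottle, beaker and jar looked unmoved, though I did not measure them. The gripper was open and clear of the chest.
- **Disagreement:** The pictures showed the real fingertips about 33 mm above the reported tool point. My first pinch closed above the handle and the lid did not move. I re-gripped lower, and the grip width of 0.158 matched the 14 mm handle.

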